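# Sort the kitchen fittings

### The job

The kitchen has been refitted and the left-over fittings lie mixed on the worktop: put the black handle and the black knob in the grey tray, the brass handle and the brass knob in the blue tray, and the white light switch in the green tray. Everything must rest on its tray's floor, the handles lying flat, the switch not stood on end, and nothing on top of anything else. Leave the mug and the roll of tape alone.

Things in the scene. Friction and masses are not known exactly. Their poses are not given: they have to be found in the camera images.
- black_handle: Black cabinet bar handle, a loose flat U lying on its side: a square bar 12 x 108 x 12 mm (x, y, z) with two legs 12 x 12 mm at its ends (centred at y = -48 and +48 mm), reaching to x = +28 mm. Origin at the middle of the bar, 6 mm above its underside; y along the bar, x towards the legs' free ends, z up at the start. About 70 g. Grip across the bar's middle.
- brass_handle: Brass (gold-coloured) cabinet bar handle, a loose flat U lying on its side: a square bar 12 x 108 x 12 mm (x, y, z) with two legs 12 x 12 mm at its ends (centred at y = -48 and +48 mm), reaching to x = +28 mm. Origin at the middle of the bar, 6 mm above its underside; y along the bar, x towards the legs' free ends, z up at the start. About 70 g. Grip across the bar's middle.
- black_knob: Black round cabinet knob standing on its foot: 30 mm tall; the head, its upper 16 mm, is 38 mm in diameter, the stem below is 18 mm, the foot 28 mm in diameter and 4 mm thick. Origin on its axis at mid-height, 15 mm above its underside; z up at the start. About 40 g, loose.
- brass_knob: Brass (gold-coloured) round cabinet knob standing on its foot: 30 mm tall; the head, its upper 16 mm, is 38 mm in diameter, the stem below is 18 mm, the foot 28 mm in diameter and 4 mm thick. Origin on its axis at mid-height, 15 mm above its underside; z up at the start. About 40 g, loose.
- wall_switch: White wall light switch lying loose on its back: white face plate 40 x 86 x 8 mm (x, y, z) on top of a grey housing 38 x 64 x 22 mm; 30 mm tall to the plate's face, the rocker on it stands about 5 mm higher. Origin on its vertical centre line, 17 mm above its underside; y along the plate, z up at the start. About 80 g.
- grey_tray: Grey plastic open parts tray, empty at the start, held fast to the worktop: outside 130 x 170 x 35 mm (x, y, z), walls 5 mm, floor 4 mm thick, so inside 120 x 160 mm and 31 mm deep. Origin at the centre of its underside, on the worktop; z up.
- blue_tray: Blue plastic open parts tray, empty at the start, held fast to the worktop: outside 130 x 170 x 35 mm (x, y, z), walls 5 mm, floor 4 mm thick, so inside 120 x 160 mm and 31 mm deep. Origin at the centre of its underside, on the worktop; z up.
- green_tray: Green plastic open parts tray, empty at the start, held fast to the worktop: outside 130 x 170 x 35 mm (x, y, z), walls 5 mm, floor 4 mm thick, so inside 120 x 160 mm and 31 mm deep. Origin at the centre of its underside, on the worktop; z up.
- mug: White ceramic mug with a handle, 80 mm in diameter, 95 mm tall, standing loose beside the work; a bystander. Origin at the centre of its underside.
- tape_roll: Yellow roll of tape lying flat, 100 mm in diameter, 25 mm tall, loose; a bystander. Origin at the centre of its underside.
Mind the look-alikes: they are no part of the job. What is meant by the grey_tray is not brown or pink, and is the smaller of those in its own colour.

How it is judged:
At the end, for the whole second after the job is handed in: Black pair in the grey tray, brass pair in the blue, switch in the green: origins within 58 mm (x) and 73 mm (y) of the tray's centre, above its underside: handles under 16 mm and flat within 0.15 rad, knobs and switch under 30 mm; all at rest (under 0.02 m/s, 0.2 rad/s) (x of black_handle in the frame of grey_tray between -0.058 and 0.058 m and y of black_handle in the frame of grey_tray between -0.073 and 0.073 m and z of black_handle in the frame of grey_tray between 0 and 0.016 m and linear speed of each of black_handle, black_knob, brass_handle, brass_knob, wall_switch below 0.02 m/s and angular speed of each of black_handle, black_knob, brass_handle, brass_knob, wall_switch below 0.2 rad/s and angle between the z axis of black_handle and the z axis of grey_tray, either way round below 0.15 rad and x of black_knob in the frame of grey_tray between -0.058 and 0.058 m and y of black_knob in the frame of grey_tray between -0.073 and 0.073 m and z of black_knob in the frame of grey_tray between 0 and 0.03 m and x of brass_handle in the frame of blue_tray between -0.058 and 0.058 m and y of brass_handle in the frame of blue_tray between -0.073 and 0.073 m and z of brass_handle in the frame of blue_tray between 0 and 0.016 m and angle between the z axis of brass_handle and the z axis of blue_tray, either way round below 0.15 rad and x of brass_knob in the frame of blue_tray between -0.058 and 0.058 m and y of brass_knob in the frame of blue_tray between -0.073 and 0.073 m and z of brass_knob in the frame of blue_tray between 0 and 0.03 m and x of wall_switch in the frame of green_tray between -0.058 and 0.058 m and y of wall_switch in the frame of green_tray between -0.073 and 0.073 m and z of wall_switch in the frame of green_tray between 0 and 0.03 m); the robot touches nothing.
It fails at once if the mug is pushed more than 20 mm from where it stood, or tipped over (distance of mug from where it was at the start of the episode above 0.02 m or angle between mug's own z axis and vertical above 0.35 rad).
It fails at once if the tape roll is pushed more than 20 mm from where it stood, or tipped over (distance of tape_roll from where it was at the start of the episode above 0.02 m or angle between tape_roll's own z axis and vertical above 0.35 rad).
It also fails if it takes over 120 s, if anything falls off the work surface, if the arm or the gripper's body presses on something with over 40 N, if the wrist force passes 120 N, or if a joint passes its speed limit or range.

### The arm

A 7-joint arm with a two-finger parallel gripper is mounted at the origin on the work surface. World frame = base frame: x ahead of the robot, y to its left, z up, the work surface at z = 0. Lengths are in m, angles in rad, forces in N, time in s.
With the tool pointing down it reaches from about 0.425 to 0.875 m from the base axis. Payload 4.7 kg.
Tool frame: the origin (TCP) lies between the finger pads; the fingertips stand 11 mm ahead of it and the grasp point (between the pads) lies 8 mm behind it; x points along the fingers, z is the direction in which the jaws open and shut, and the axes are right-handed (so a half turn about x gives the same grasp; the last joint's range is limited). The gripper opens to 87 mm and grips with 3 to 60 N. Pads are 19 mm wide; open, the fingers measure 117 mm over their backs; the gripper's body (75 mm by 190 mm) begins 51 mm behind the grasp point.
Start: joints at [1.313, 0.321, -0.07, 1.45, 0.023, 1.371, -0.057], TCP at [0.174, -0.626, 0.208] pointing down, gripper open.
Joint ranges: [-2.86, 2.86], [-0.3, 2.09], [-1.38, 1.24], [0.06, 2.45], [-1.56, 4.7], [0.09, 2.05], [-2.69, 2.69]. Speed limits (rad/s): [2.57, 2.57, 3.14, 3.14, 3.14, 3.14, 3.14].

### API

Orientations are given as a rotation vector (axis times angle).
In Python, from plant import manip, read_camera, finder gives the robot as it stands.
- The arm moves only by the tool apply_moves, never from a script. Its argument "plan" is a list of rows, each a list of 7 numbers: the shift along the world's x, y, z in mm, then the turn, a rotation vector about the world's x, y, z in degrees, then the opening, from 0 (shut) to 1 (fully open). A call has 1 to 12 rows; each row is the pose to reach, as a shift and turn from the pose commanded when the call began; what a row does not reach only later rows make up. A row lasts 1/12 s, in which the tool goes at most 41.7 mm and 7.16 degrees, less where a joint would pass 70% of its speed; a pose out of reach is approached as far as the arm can. A call with a gripper value outside its range is refused whole. The fingers move at their own pace and stop on an object; "newtons" is the grip in N (left out, the last holds). Time passes only in rows, so rows that repeat a pose let the fingers close. It gives the time, the measured TCP pose, the force and the opening at its end, in the units of the state.
- manip.sense(): the state, without advancing time (a new reading comes with each control period).
- read_camera(name): name is "scene" or "top" or "wrist"; returns a dict with "pixels" (384x512x3 uint8, red, green, blue), "range_z" (384x512 float32, m along the optical axis (not along the pixel's ray), 0 where there is no reading), "mtx" (3x3 intrinsics, pixels), "xyz" and "rotation" of the camera in the world. Camera axes: x right, y down, z forward; pixel columns grow to the right and rows downward; lengths in m; the calibration is good to about 2 mm. A picture is of the moment at which its call begins.
- manip.hand_in(): hands the job in, once; it reports no verdict.
Trained networks look in a picture, given as the dict that the camera call returned (one of the last four; its "shot" number tells which), for a name from the list of things; names that differ only in an ending like _2 or _b are one class to them, and where a whole thing is asked for, a point or a joint stands for the part that bears it (a point fixed in the world has none). Each returns a list of dicts, best first, with "score" (0 to 1); they miss things now and then, are a little off and sometimes report something else, mostly with a low value. They report only what shows in the picture. A call takes as long as a camera call. They do not tell look-alikes from the thing itself.
- finder.cut_out(name, picture): "mask" (384x512 bool, what is visible of it) and "box" ([centre column, centre row, width, height] in pixels, round what is visible of it).
The state is a dict: "time": time; "joint_pos": joint angles; "dq": joint speeds; "joint_torque": joint torques, N m; "tool_pos": TCP position; "ee_rot": TCP orientation; "wrist_force": force on the tool from outside, world axes, zero at the start; "ft_torque": the same for the moment, N m; "opening": finger opening in m.
Only numpy, scipy, OpenCV 4.12 (cv2) and the standard library are available. Lean on these libraries where they do the work, as an engineer would, in place of code of your own. Each camera call takes 0.05 s, during which the arm holds its last target. There are 200 camera calls.

## Working session

There is one attempt and no reset: what is moved stays moved. The work goes in short steps, Python scripts to look and compute and a tool call to move; the robot and the scene stay as the last step left them, time stands still between calls to the robot, and variables do not carry over. Pictures are saved under pics/ and viewed, about 12 in all and at most 16, crops included, and the job is handed in when it is done.

Besides the shell and the picture viewer there is one more tool, called after "Call:" in YAML: its name, and indented under it one key for each argument. apply_moves: Moves the arm, as the interface text tells. Its arguments: {"type":"object","properties":{"plan":{"type":"array"},"newtons":{"type":"number"}},"required":["plan"]}

```bash
mkdir -p pics; ls; python3 - <<'E'
from plant import manip, read_camera, finder
import cv2, numpy as np
s=manip.sense(); print(s['time'],s['tool_pos'],s['ee_rot'],s['opening'])
a=[]
for n in ("scene","top"):
    p=read_camera(n); cv2.imwrite(f'pics/{n}0.png',p["pixels"][:,:,::-1]); print(n,p['xyz'],p['rotation'],p['mtx'])
    np.savez(f'{n}0.npz',**{k:p[k] for k in("pixels","range_z","mtx","xyz","rotation")})
E
```

```text
pics
0.0 [ 0.17431172 -0.6256003   0.2073677 ] [ 1.00775782  1.32721166 -1.00601342] 0.08705580506489347
scene [1.46220955 0.22265309 1.00439112] [-1.58338957 -1.96859594  0.84474924] [[483.46764586   0.         263.18815045]
 [  0.         483.46764586 194.11135551]
 [  0.           0.           1.        ]]
top [ 0.44946924 -0.00175526  1.02226633] [-2.20365364  2.15413716 -0.04600236] [[347.61314369   0.         252.88142099]
 [  0.         347.61314369 196.96607701]
 [  0.           0.           1.        ]]
```

View pics/top0.png

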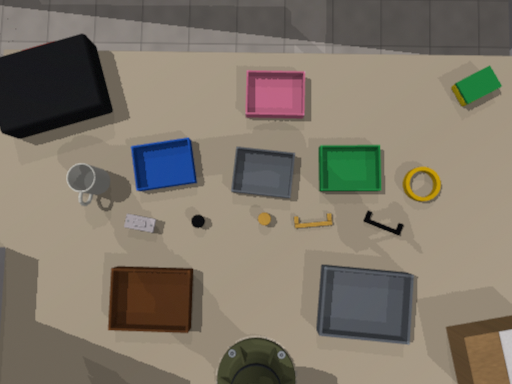

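View pics/scene0.png

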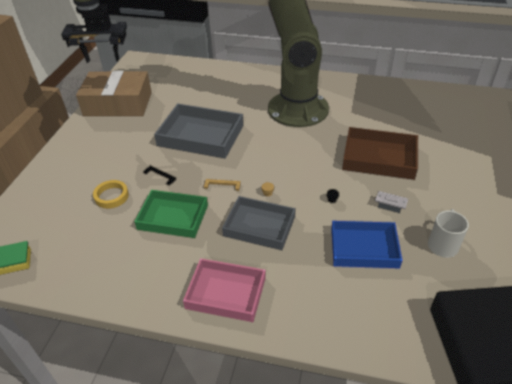

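The top view shows the small grey tray at (264,173), with the big grey one at (365,303) as the look-alike. Blue is at (165,165) and green at (350,168). The parts lie in a row at about row 222: switch at column 140, black knob 198, brass knob 265, brass handle 313 and black handle 383. The mug is at (82,180) and the tape at (422,184).

```bash
cat > h.py <<'E'
import numpy as np, cv2
from scipy.spatial.transform import Rotation as R
from plant import manip, read_camera, finder
def cloud(p):
    z=p['range_z']; v,u=np.mgrid[:z.shape[0],:z.shape[1]]
    K=p['mtx']; c=np.stack([(u-K[0,2])/K[0,0]*z,(v-K[1,2])/K[1,1]*z,z],-1)
    r=np.array(p['rotation']); M=R.from_rotvec(r).as_matrix() if r.shape==(3,) else r
    w=c@M.T+p['xyz']; w[z==0]=np.nan; return w
def rect(P):
    (c,s,a)=cv2.minAreaRect((P[:,:2]*1000).astype(np.float32))
    if s[0]<s[1]: s=s[::-1]; a+=90
    a=(a+90)%180-90   # direction of long side from world x, deg
    return np.round(c),np.round(s),round(a,1)
NAMES=["black_handle","brass_handle","black_knob","brass_knob","wall_switch","grey_tray","blue_tray","green_tray","mug","tape_roll"]
def report(cam,names=NAMES,zmin=0.004):
    p=read_camera(cam); w=cloud(p)
    for n in names:
        for d in finder.cut_out(n,p)[:3]:
            m=d['mask']&~np.isnan(w[...,2])
            P=w[m]; Q=P[P[:,2]>zmin]
            if len(Q)<5: print(n,round(d['score'],2),d['box'],'few',len(P)); continue
            print(n,round(d['score'],2),np.round(d['box']),*rect(Q),'med',np.round(np.median(Q,0)*1000),'zmax',round(np.percentile(Q[:,2],95)*1000))
    return p,w
E
python3 - <<'E'
from h import *
p,w=report('top')
print('table',np.nanmedian(w[230:270,220:300,2]))
s=manip.sense(); print(R.from_rotvec(s['ee_rot']).as_matrix().round(3))
E
```

```text
black_handle 0.75 [383. 224.  40.  22.] [ 447. -355.] [109.  32.] 71.5 med [ 440. -355.   11.] zmax 15
brass_handle 0.58 [312. 221.  36.  15.] [ 450. -153.] [108.  32.] -83.5 med [ 442. -155.   12.] zmax 15
brass_knob 0.48 [264. 218.  11.  14.] [452. -13.] [34. 32.] -43.6 med [453. -13.  30.] zmax 32
brass_knob 0.48 [311. 220.  37.  12.] [ 449. -154.] [105.  32.] -81.8 med [ 442. -158.   12.] zmax 15
wall_switch 0.93 [138. 221.  28.  13.] [433. 344.] [85. 38.] 80.9 med [433. 343.  30.] zmax 35
grey_tray 0.77 [261. 173.  63.  51.] [587.  -5.] [170. 131.] 84.8 med [590.  -7.   6.] zmax 36
grey_tray 0.76 [152. 299.  85.  64.] [219. 303.] [224. 171.] 89.7 med [212. 312.   7.] zmax 46
grey_tray 0.63 [364. 305.  98.  75.] [ 224. -296.] [247. 188.] 86.2 med [ 216. -304.    7.] zmax 51
blue_tray 0.68 [166. 165.  64.  54.] [604. 284.] [171. 131.] -80.2 med [607. 291.   7.] zmax 36
green_tray 0.56 [349. 167.  63.  48.] [ 603. -254.] [172. 129.] -88.7 med [ 605. -259.    7.] zmax 36
mug 0.62 [ 90. 186.  41.  43.] [541. 483.] [104.  81.] 24.1 med [550. 497.  56.] zmax 95
tape_roll 0.62 [420. 182.  39.  34.] [ 563. -462.] [99. 97.] 54.2 med [ 562. -462.   23.] zmax 27
tape_roll 0.58 [265. 217.  11.  15.] [453. -13.] [34. 34.] 1.3 med [453. -13.  30.] zmax 32
table -0.00014888185578942892
[[-0.     0.963  0.269]
 [-0.     0.269 -0.963]
 [-1.    -0.     0.   ]]
```

Call:
apply_moves:
  plan:
    - [263,274,-60,0,0,56,0.5]
    - [263,274,-60,0,0,56,0.5]
    - [263,274,-60,0,0,56,0.5]
    - [263,274,-60,0,0,56,0.5]
    - [263,274,-60,0,0,56,0.5]
    - [263,274,-60,0,0,56,0.5]
    - [263,274,-60,0,0,56,0.5]
    - [263,274,-60,0,0,56,0.5]
    - [263,274,-60,0,0,56,0.5]
    - [263,274,-60,0,0,56,0.5]
    - [263,274,-60,0,0,56,0.5]
    - [263,274,-60,0,0,56,0.5]
  newtons: 20

```text
time: 1.65
tool_pos: [0.4375, -0.3522, 0.1485]
ee_rot: [0.251, 1.556, -0.252]
wrist_force: [0.0, -0.7, -0.1]
opening: 0.0435
```

```bash
python3 - <<'E'
from h import *
s=manip.sense(); M=R.from_rotvec(s['ee_rot']).as_matrix(); print(s['time'],s['tool_pos'],M.round(3),s['joint_pos'])
p=read_camera('top');w=cloud(p)
m=(w[...,2]>.008)&(abs(w[...,0]-.45)<.05)&(abs(w[...,1]-.157)<.05)
print('bknob',rect(w[m]),np.median(w[m],0))
p,w=report('wrist',["black_handle"]); cv2.imwrite('pics/w1.png',p['pixels'][:,:,::-1])
E
```

```text
1.65 [ 0.43749235 -0.35216188  0.14850966] [[-0.     0.315  0.949]
 [-0.001  0.949 -0.315]
 [-1.    -0.001 -0.   ]] [ 0.99303718  0.19620517 -0.4068221   1.74189355  0.08299244  1.22030963
  0.24434769]
bknob (array([443., 178.]), array([35., 34.]), -88.8) [0.44237403 0.17765673 0.02936825]
black_handle 0.94 [264. 174.  34.  91.] [ 448. -359.] [108.  33.] 69.3 med [ 441. -351.   12.] zmax 14
```

View pics/w1.png

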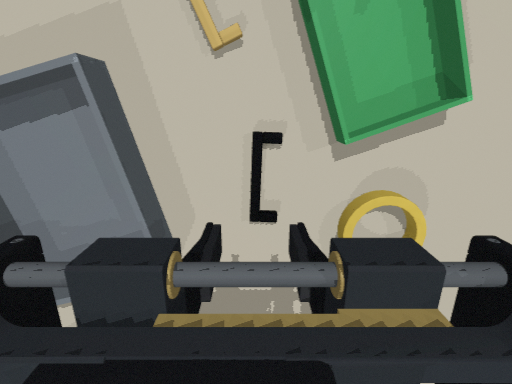

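The wrist view shows the black handle straight ahead, with its bar at about (257,177). The wrist measurement agrees with the top view to about 4 mm.

Call:
apply_moves:
  plan:
    - [0,-2,-80,0,0,-1.5,0.5]
    - [0,-2,-80,0,0,-1.5,0.5]
    - [0,-2,-115,0,0,-1.5,0.5]
    - [0,-2,-135,0,0,-1.5,0.5]
    - [0,-2,-135,0,0,-1.5,0.5]
    - [0,-2,-135,0,0,-1.5,0.0]
    - [0,-2,-135,0,0,-1.5,0.0]
    - [0,-2,-135,0,0,-1.5,0.0]
    - [0,-2,-135,0,0,-1.5,0.0]
    - [0,-2,-135,0,0,-1.5,0.0]
    - [0,-2,-135,0,0,-1.5,0.0]
    - [0,-2,-135,0,0,-1.5,0.0]
  newtons: 25

```text
time: 2.8
tool_pos: [0.4377, -0.3544, 0.014]
ee_rot: [0.272, 1.553, -0.273]
wrist_force: [-0.7, -0.1, 0.5]
opening: 0.0052
```

```bash
python3 - <<'E'
from h import *
p,w=report('wrist',["black_handle"]); print(manip.sense()['opening']); cv2.imwrite('pics/w2.png',p['pixels'][:,:,::-1])
E
```

```text
black_handle 0.97 [271. 218.  52. 147.] [ 448. -360.] [108.  34.] 69.6 med [ 450. -323.   12.] zmax 13
0.0020304466428461812
```

View pics/w2.png

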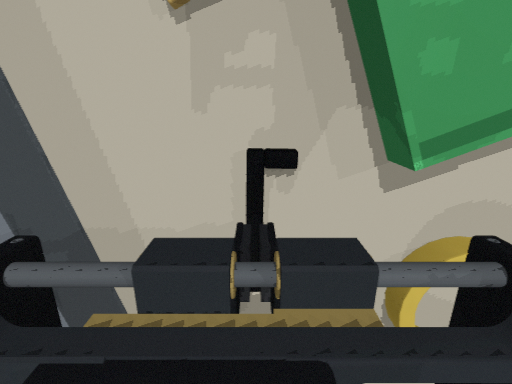

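Call:
apply_moves:
  plan:
    - [0,0,0,0,0,0,0.0]
    - [0,0,0,0,0,0,0.0]
    - [0,0,0,0,0,0,0.0]
    - [0,0,0,0,0,0,0.0]

```text
time: 3.23
tool_pos: [0.4375, -0.3541, 0.0134]
ee_rot: [0.273, 1.554, -0.273]
wrist_force: [0.4, -0.5, 0.5]
opening: 0.0003
```

Call:
apply_moves:
  plan:
    - [0,0,20,0,0,0,0.0]
    - [0,0,60,0,0,0,0.0]
    - [0,0,80,0,0,0,0.0]
    - [0,0,80,0,0,0,0.0]

```text
time: 3.57
tool_pos: [0.4406, -0.3564, 0.0989]
ee_rot: [0.269, 1.545, -0.276]
wrist_force: [0.8, 0.3, 0.4]
opening: 0.0006
```

```bash
python3 - <<'E'
from h import *
p,w=report('wrist',["black_handle"]); print(manip.sense()['opening']); cv2.imwrite('pics/w3.png',p['pixels'][:,:,::-1])
report('top',["black_handle"])
E
```

```text
black_handle 0.6 [260. 186.  38. 101.] [ 448. -357.] [104.  33.] 69.0 med [ 446. -334.   12.] zmax 14
0.0004267349654872982
black_handle 0.65 [376. 222.  30.  25.] [ 454. -342.] [77. 33.] 69.6 med [ 449. -327.   11.] zmax 14
```

View pics/w3.png

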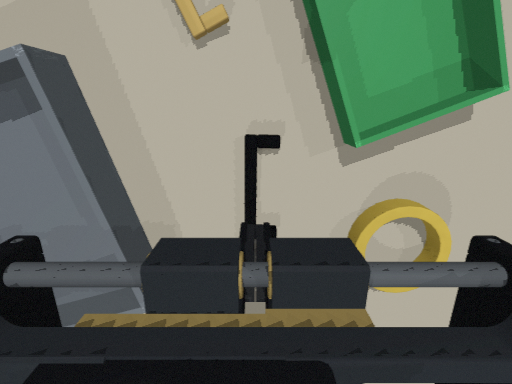

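The grasp missed. The jaws are shut at about x 255 in the picture and the handle is still on the table behind them, where it was. I'll measure where the fingertips really are from depth.

```bash
python3 - <<'E'
from h import *
s=manip.sense(); print(s['tool_pos'],R.from_rotvec(s['ee_rot']).as_matrix().round(3))
for cam in('wrist',):
    p=read_camera(cam); w=cloud(p); print(p['xyz'],R.from_rotvec(p['rotation']).as_matrix().round(3))
    for r in range(216,300,6): print(r,[tuple(np.round(w[r,c]*1000)) for c in(246,257,268)])
p=read_camera('top'); w=cloud(p)
m=(w[...,2]>.05)&(np.hypot(w[...,0]-.44,w[...,1]+.356)<.15); print(rect(w[m]), np.nanpercentile(w[m][:,2],[1,50,99]))
p=read_camera('scene'); cv2.imwrite('pics/s2.png',cv2.resize(p['pixels'][80:240,60:300,::-1],None,fx=3,fy=3))
E
```

```text
[ 0.43664086 -0.35366506  0.09232236] [[-0.002  0.341  0.94 ]
 [ 0.001  0.94  -0.341]
 [-1.     0.001 -0.002]]
[ 0.46486761 -0.27910153  0.26913706] [[ 0.94  -0.326 -0.101]
 [-0.341 -0.898 -0.277]
 [-0.     0.295 -0.955]]
216 [(np.float64(418.0), np.float64(-379.0), np.float64(-0.0)), (np.float64(431.0), np.float64(-379.0), np.float64(11.0)), (np.float64(440.0), np.float64(-387.0), np.float64(1.0))]
222 [(np.float64(416.0), np.float64(-386.0), np.float64(-0.0)), (np.float64(429.0), np.float64(-384.0), np.float64(13.0)), (np.float64(438.0), np.float64(-394.0), np.float64(-0.0))]
228 [(np.float64(436.0), np.float64(-344.0), np.float64(116.0)), (np.float64(442.0), np.float64(-347.0), np.float64(113.0)), (np.float64(448.0), np.float64(-348.0), np.float64(117.0))]
234 [(np.float64(435.0), np.float64(-345.0), np.float64(122.0)), (np.float64(442.0), np.float64(-347.0), np.float64(122.0)), (np.float64(448.0), np.float64(-348.0), np.float64(124.0))]
240 [(np.float64(436.0), np.float64(-344.0), np.float64(130.0)), (np.float64(441.0), np.float64(-347.0), np.float64(129.0)), (np.float64(448.0), 
[... 1089 characters left out ...]
 (np.float64(452.0), np.float64(-327.0), np.float64(197.0))]
282 [(np.float64(444.0), np.float64(-327.0), np.float64(195.0)), (np.float64(448.0), np.float64(-328.0), np.float64(195.0)), (np.float64(451.0), np.float64(-328.0), np.float64(197.0))]
288 [(np.float64(432.0), np.float64(-356.0), np.float64(156.0)), (np.float64(437.0), np.float64(-358.0), np.float64(156.0)), (np.float64(451.0), np.float64(-330.0), np.float64(198.0))]
294 [(np.float64(431.0), np.float64(-359.0), np.float64(157.0)), (np.float64(436.0), np.float64(-361.0), np.float64(156.0)), (np.float64(450.0), np.float64(-332.0), np.float64(197.0))]
(array([ 419., -331.]), array([235., 178.]), 1.6) [0.1836635  0.51789685 0.5888579 ]
```

View pics/s2.png

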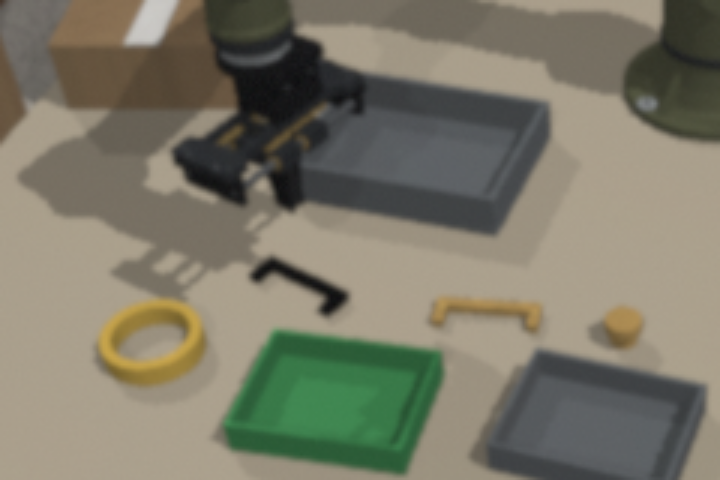

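```bash
python3 - <<'E'
from h import *
s=manip.sense(); print(s['tool_pos'],s['joint_pos'])
for cam in('scene','wrist'):
    p=read_camera(cam); w=cloud(p)
    m=(w[...,2]>.03)&(np.hypot(w[...,0]-.437,w[...,1]+.354)<.045)&(w[...,2]<.25)
    P=w[m]; print(cam,len(P)); P=P[np.argsort(P[:,2])]; print((P[:12]*1000).round()); print(np.histogram(P[:,2],np.arange(.03,.25,.01)))
E
```

```text
[ 0.43666051 -0.35351695  0.09203957] [ 0.98673721  0.25005025 -0.40142604  1.80028471  0.10738972  1.11522112
  0.20116691]
scene 765
[[ 435. -337.  103.]
 [ 435. -340.  103.]
 [ 448. -341.  105.]
 [ 434. -337.  106.]
 [ 434. -340.  106.]
 [ 447. -354.  106.]
 [ 445. -342.  106.]
 [ 451. -346.  107.]
 [ 445. -357.  108.]
 [ 441. -340.  108.]
 [ 443. -342.  108.]
 [ 447. -360.  109.]]
(array([  0,   0,   0,   0,   0,   0,   0,  15,  24,  26,  28,  31,  12,
         0,  12,  39, 117,  83, 131,  85,  76]), array([0.03, 0.04, 0.05, 0.06, 0.07, 0.08, 0.09, 0.1 , 0.11, 0.12, 0.13,
       0.14, 0.15, 0.16, 0.17, 0.18, 0.19, 0.2 , 0.21, 0.22, 0.23, 0.24]))
wrist 36913
[[ 436. -345.  106.]
 [ 443. -348.  106.]
 [ 436. -345.  106.]
 [ 438. -346.  106.]
 [ 448. -348.  106.]
 [ 443. -348.  106.]
 [ 446. -347.  106.]
 [ 440. -346.  106.]
 [ 444. -348.  106.]
 [ 445. -348.  107.]
 [ 447. -347.  107.]
 [ 448. -348.  107.]]
(array([    0,     0,     0,     0,     0,     0,     0,    68,   208,
         249,   260,   250,   386,    52,    32,  1613,  4886, 11103,
       12176,  5630,     0]), array([0.03, 0.04, 0.05, 0.06, 0.07, 0.08, 0.09, 0.1 , 0.11, 0.12, 0.13,
       0.14, 0.15, 0.16, 0.17, 0.18, 0.19, 0.2 , 0.21, 0.22, 0.23, 0.24]))
```

Both cameras put the fingertips at about z = 105 mm, while the reported pose implies 81 mm. The real tips are therefore about 24 mm higher than reported, and I'll go correspondingly lower, watching the force.

Call:
apply_moves:
  plan:
    - [0,0,-20,0,0,0,0.5]
    - [0,0,-50,0,0,0,0.5]
    - [0,0,-70,0,0,0,0.5]
    - [0,0,-82,0,0,0,0.5]
    - [0,0,-90,0,0,0,0.5]
    - [0,0,-95,0,0,0,0.5]
    - [0,0,-98,0,0,0,0.5]
    - [0,0,-98,0,0,0,0.5]

```text
time: 4.68
tool_pos: [0.4378, -0.3544, -0.0043]
ee_rot: [0.273, 1.553, -0.273]
wrist_force: [-0.5, 0.5, -0.2]
opening: 0.0412
```

Call:
apply_moves:
  plan:
    - [0,0,0,0,0,0,0.0]
    - [0,0,0,0,0,0,0.0]
    - [0,0,0,0,0,0,0.0]
    - [0,0,0,0,0,0,0.0]
    - [0,0,0,0,0,0,0.0]
    - [0,0,0,0,0,0,0.0]
    - [0,0,0,0,0,0,0.0]
    - [0,0,0,0,0,0,0.0]
    - [0,0,0,0,0,0,0.0]
    - [0,0,0,0,0,0,0.0]

```text
time: 5.52
tool_pos: [0.4375, -0.3543, -0.0043]
ee_rot: [0.273, 1.553, -0.273]
wrist_force: [-0.2, -0.2, 3.1]
opening: 0.0112
```

Call:
apply_moves:
  plan:
    - [0,0,40,0,0,0,0.0]
    - [0,0,80,0,0,0,0.0]
    - [0,0,100,0,0,0,0.0]
    - [130,351,100,0,0,15,0.0]
    - [130,351,100,0,0,15,0.0]
    - [130,351,100,0,0,15,0.0]
    - [130,351,100,0,0,15,0.0]
    - [130,351,100,0,0,15,0.0]
    - [130,351,100,0,0,15,0.0]
    - [130,351,100,0,0,15,0.0]
    - [130,351,100,0,0,15,0.0]
    - [130,351,100,0,0,15,0.0]

```text
time: 6.52
tool_pos: [0.5676, -0.0012, 0.0953]
ee_rot: [0.067, 1.57, -0.068]
wrist_force: [0.7, -0.1, -0.3]
opening: 0.0105
```

Call:
apply_moves:
  plan:
    - [130,351,100,0,0,15,0.0]
    - [0,0,0,0,0,0,0.0]
    - [0,0,0,0,0,0,0.0]
    - [0,0,0,0,0,0,0.0]

```text
time: 6.85
tool_pos: [0.5664, -0.005, 0.0942]
ee_rot: [0.067, 1.572, -0.07]
wrist_force: [-1.0, 0.0, -0.7]
opening: 0.0111
```

```bash
cat >> h.py <<'E'
def tips():
    s=manip.sense(); t=s['tool_pos']; print('tool',np.round(np.array(t)*1000,1),'open',round(s['opening']*1000,1),'F',np.round(s['wrist_force'],1))
    for cam in('scene','wrist'):
        p=read_camera(cam); w=cloud(p)
        m=(w[...,2]>t[2]-.03)&(w[...,2]<t[2]+.05)&(np.hypot(w[...,0]-t[0],w[...,1]-t[1])<.06)&(w[...,2]>.045)
        P=w[m]; 
        if len(P): print(cam,len(P),'zmin',np.percentile(P[:,2],[0,2,10])*1000,'xy',P[:,:2].min(0),P[:,:2].max(0))
    return p,w
E
python3 - <<'E'
from h import *
p,w=tips(); cv2.imwrite('pics/w4.png',p['pixels'][:,:,::-1])
report('wrist',['black_handle','grey_tray'],.003)
E
```

```text
tool [566.4  -5.   94.2] open 11.1 F [-1.   0.  -0.7]
scene 134 zmin [ 94.89790143  98.44620938 100.91360335] xy [ 0.55671224 -0.05681749] [0.60127326 0.05277162]
wrist 4389 zmin [101.03252565 107.45982107 110.48777729] xy [ 0.55266755 -0.06069228] [0.59955224 0.04842294]
grey_tray 0.78 [471. 206.  83. 183.] [746. -41.] [168. 166.] -77.8 med [783. -19.   6.] zmax 36
grey_tray 0.58 [278. 170. 159. 137.] [587.   8.] [137. 131.] 85.0 med [597.  23.   5.] zmax 36
```

View pics/w4.png

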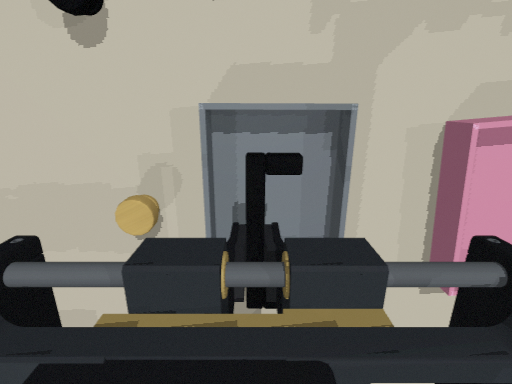

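The black handle is held level, running from about (255,155) to (255,305) over the grey tray and aligned with it. I'll lower and release it.

Call:
apply_moves:
  plan:
    - [0,0,-30,0,0,0,0.0]
    - [0,0,-60,0,0,0,0.0]
    - [0,0,-80,0,0,0,0.0]
    - [0,0,-90,0,0,0,0.0]
    - [0,0,-93,0,0,0,0.0]
    - [0,0,-93,0,0,0,0.0]
    - [0,0,-93,0,0,0,0.0]
    - [0,0,-93,0,0,0,0.35]
    - [0,0,-93,0,0,0,0.35]
    - [0,0,-93,0,0,0,0.35]
    - [0,0,-93,0,0,0,0.35]
    - [0,0,-93,0,0,0,0.35]

```text
time: 8.1
tool_pos: [0.5678, -0.0032, 0.0029]
ee_rot: [0.067, 1.569, -0.068]
wrist_force: [-0.1, -0.2, 0.2]
opening: 0.029
```

Call:
apply_moves:
  plan:
    - [0,0,20,0,0,0,0.35]
    - [0,0,60,0,0,0,0.35]
    - [0,0,100,0,0,0,0.35]
    - [0,0,100,0,0,0,0.5]

```text
time: 8.43
tool_pos: [0.5729, -0.0024, 0.1105]
ee_rot: [0.067, 1.557, -0.068]
wrist_force: [1.8, 0.6, 0.9]
opening: 0.0328
```

```bash
python3 - <<'E'
from h import *
report('wrist',['black_handle','brass_handle','brass_knob'])
tips()
E
```

```text
black_handle 0.78 [260. 188.  38. 104.] [579.  -9.] [115.  35.] 84.6 med [572.  -1.  16.] zmax 18
tool [566.7  -3.4 101.7] open 41.7 F [ 0.2  0.4 -0.2]
scene 23 zmin [112.12656595 112.1818412  114.28914763] xy [ 0.59496811 -0.0120493 ] [0.60285874 0.01022627]
wrist 1423 zmin [114.32259391 116.52886417 120.16084419] xy [ 0.5345665  -0.01724102] [0.60052503 0.00930225]
```

Call:
apply_moves:
  plan:
    - [-129,-151,0,0,0,11.5,0.5]
    - [-129,-151,0,0,0,11.5,0.5]
    - [-129,-151,0,0,0,11.5,0.5]
    - [-129,-151,0,0,0,11.5,0.5]
    - [-129,-151,0,0,0,11.5,0.5]
    - [-129,-151,0,0,0,11.5,0.5]
    - [-129,-151,0,0,0,11.5,0.5]
    - [-129,-151,0,0,0,11.5,0.5]

```text
time: 9.4
tool_pos: [0.4384, -0.1535, 0.1019]
ee_rot: [-0.089, 1.569, 0.091]
wrist_force: [-0.4, 0.6, 0.0]
opening: 0.0438
```

```bash
python3 - <<'E'
from h import *
report('wrist',['brass_handle'])
s=manip.sense();M=R.from_rotvec(s['ee_rot']).as_matrix();print(s['tool_pos'],M[:,2])
E
```

```text
brass_handle 0.59 [264. 188.  36. 105.] [ 450. -156.] [107.  33.] -83.7 med [ 441. -151.   12.] zmax 14
[ 0.43923054 -0.15262102  0.10214835] [9.93125962e-01 1.17050458e-01 1.21317418e-04]
```

Call:
apply_moves:
  plan:
    - [0,-4,-40,0,0,0,0.5]
    - [0,-4,-75,0,0,0,0.5]
    - [0,-4,-92,0,0,0,0.5]
    - [0,-4,-102,0,0,0,0.5]
    - [0,-4,-107,0,0,0,0.5]
    - [0,-4,-107,0,0,0,0.0]
    - [0,-4,-107,0,0,0,0.0]
    - [0,-4,-107,0,0,0,0.0]
    - [0,-4,-107,0,0,0,0.0]
    - [0,-4,-107,0,0,0,0.0]
    - [0,-4,-107,0,0,0,0.0]
    - [0,-4,-107,0,0,0,0.0]

```text
time: 10.5
tool_pos: [0.439, -0.1585, -0.0038]
ee_rot: [-0.091, 1.568, 0.089]
wrist_force: [-0.6, -1.3, 3.3]
opening: 0.0107
```

Call:
apply_moves:
  plan:
    - [0,0,0,0,0,0,0.0]
    - [0,0,0,0,0,0,0.0]
    - [0,0,0,0,0,0,0.0]
    - [0,0,0,0,0,0,0.0]

```text
time: 10.83
tool_pos: [0.439, -0.1585, -0.0039]
ee_rot: [-0.091, 1.568, 0.089]
wrist_force: [-1.3, 0.5, 5.2]
opening: 0.0109
```

Call:
apply_moves:
  plan:
    - [0,0,40,0,0,0,0.0]
    - [0,0,80,0,0,0,0.0]
    - [0,0,100,0,0,0,0.0]
    - [147,439,100,0,0,3,0.0]
    - [147,439,100,0,0,3,0.0]
    - [147,439,100,0,0,3,0.0]
    - [147,439,100,0,0,3,0.0]
    - [147,439,100,0,0,3,0.0]
    - [147,439,100,0,0,3,0.0]
    - [147,439,100,0,0,3,0.0]
    - [147,439,100,0,0,3,0.0]
    - [147,439,100,0,0,3,0.0]

```text
time: 11.83
tool_pos: [0.5576, 0.1989, 0.0948]
ee_rot: [-0.131, 1.568, 0.13]
wrist_force: [0.3, -1.4, -0.2]
opening: 0.0106
```

Call:
apply_moves:
  plan:
    - [0,0,0,0,0,0,0.0]
    - [0,0,0,0,0,0,0.0]
    - [0,0,0,0,0,0,0.0]
    - [0,0,0,0,0,0,0.0]
    - [0,0,0,0,0,0,0.0]

```text
time: 12.25
tool_pos: [0.5577, 0.195, 0.0952]
ee_rot: [-0.13, 1.567, 0.128]
wrist_force: [-0.4, -0.2, -0.6]
opening: 0.0107
```

```bash
python3 - <<'E'
from h import *
p,w=tips(); cv2.imwrite('pics/w5.png',p['pixels'][:,:,::-1])
E
```

```text
tool [557.7 195.   95.2] open 10.7 F [-0.4 -0.2 -0.6]
scene 104 zmin [ 95.3202568   99.18946596 101.03991658] xy [0.55570381 0.14884426] [0.59872069 0.25457808]
wrist 4284 zmin [102.24670024 109.08112646 110.76225394] xy [0.54081914 0.14256451] [0.58013895 0.25300459]
```

View pics/w5.png

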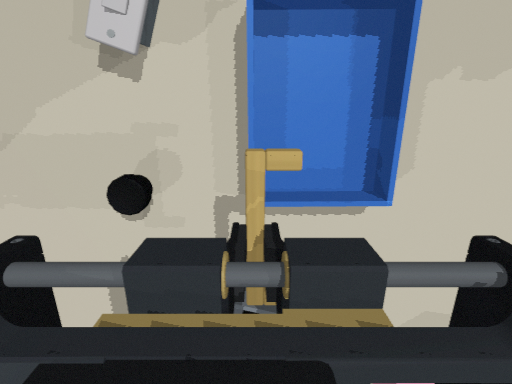

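The handle is held level at (257,150)–(257,305), but is still short of the blue tray. It needs to go on by (28, 86) mm.

Call:
apply_moves:
  plan:
    - [28,86,0,0,0,0,0.0]
    - [28,86,0,0,0,0,0.0]
    - [28,86,0,0,0,0,0.0]
    - [28,86,0,0,0,0,0.0]
    - [28,86,0,0,0,0,0.0]
    - [28,86,0,0,0,0,0.0]

```text
time: 12.85
tool_pos: [0.5858, 0.2814, 0.0953]
ee_rot: [-0.131, 1.567, 0.129]
wrist_force: [-0.2, -0.4, -1.2]
opening: 0.0108
```

```bash
python3 - <<'E'
from h import *
tips(); report('wrist',['brass_handle','blue_tray'],.0)
E
```

```text
tool [585.8 281.4  95.3] open 10.8 F [-0.2 -0.4 -1.2]
scene 129 zmin [ 96.93438019  97.5142817  100.82721396] xy [0.58615018 0.23432911] [0.62680373 0.33660954]
wrist 4292 zmin [101.62109477 108.66782834 110.60862572] xy [0.56900486 0.22869971] [0.60823738 0.33929633]
brass_handle 0.94 [272. 225.  60. 160.] [610. 239.] [200.  57.] -81.3 med [586. 311. 112.] zmax 113
blue_tray 0.72 [277. 171. 159. 139.] [603. 298.] [151. 139.] 9.9 med [608. 311.   5.] zmax 36
```

Call:
apply_moves:
  plan:
    - [0,0,-30,0,0,0,0.0]
    - [0,0,-60,0,0,0,0.0]
    - [0,0,-80,0,0,0,0.0]
    - [0,0,-90,0,0,0,0.0]
    - [0,0,-94,0,0,0,0.0]
    - [0,0,-94,0,0,0,0.0]
    - [0,0,-94,0,0,0,0.0]
    - [0,0,-94,0,0,0,0.35]
    - [0,0,-94,0,0,0,0.35]
    - [0,0,-94,0,0,0,0.35]
    - [0,0,-94,0,0,0,0.35]
    - [0,0,-94,0,0,0,0.35]

```text
time: 14.1
tool_pos: [0.5858, 0.2836, 0.0019]
ee_rot: [-0.131, 1.566, 0.131]
wrist_force: [-0.0, -0.2, 1.4]
opening: 0.0292
```

Call:
apply_moves:
  plan:
    - [0,0,20,0,0,0,0.35]
    - [0,0,60,0,0,0,0.35]
    - [0,0,100,0,0,0,0.35]
    - [-30,0,100,0,0,0,0.8]
    - [-60,0,100,0,0,0,0.8]
    - [-60,0,100,0,0,0,0.8]

```text
time: 14.6
tool_pos: [0.5195, 0.2851, 0.1018]
ee_rot: [-0.137, 1.569, 0.135]
wrist_force: [-1.2, 1.0, -1.1]
opening: 0.0433
```

```bash
python3 - <<'E'
from h import *
s=manip.sense();M=R.from_rotvec(s['ee_rot']).as_matrix();print(s['tool_pos'],M[:,2])
report('wrist',['brass_handle','wall_switch','mug'])
E
```

```text
[0.51947328 0.28514584 0.10184605] [ 0.98511913  0.17184652 -0.00301073]
brass_handle 0.79 [330. 196.  44. 104.] [597. 284.] [113.  33.] -80.6 med [586. 298.  16.] zmax 18
wall_switch 0.93 [170. 114.  68. 113.] [431. 342.] [86. 40.] 80.4 med [434. 345.  31.] zmax 35
mug 0.58 [334.   9.  77.  17.] [555. 451.] [55. 11.] 5.0 med [553. 447.  24.] zmax 45
```

Call:
apply_moves:
  plan:
    - [-93,60,0,0,0,-19.5,0.8]
    - [-93,60,0,0,0,-19.5,0.8]
    - [-93,60,0,0,0,-19.5,0.8]
    - [-93,60,0,0,0,-19.5,0.8]
    - [-93,60,0,0,0,-19.5,0.8]
    - [-93,60,0,0,0,-19.5,0.8]
    - [-93,60,-30,0,0,-19.5,0.8]
    - [-93,60,-30,0,0,-19.5,0.8]

```text
time: 15.47
tool_pos: [0.4324, 0.34, 0.0676]
ee_rot: [0.135, 1.571, -0.142]
wrist_force: [-1.3, -0.8, -0.7]
opening: 0.0694
```

```bash
python3 - <<'E'
from h import *
s=manip.sense();M=R.from_rotvec(s['ee_rot']).as_matrix();print(s['tool_pos'],M[:,2])
report('wrist',['wall_switch']);tips()
E
```

```text
[0.43243675 0.34001837 0.06761913] [ 0.98451437 -0.17524867 -0.00439973]
wall_switch 0.94 [252. 201.  50. 100.] [431. 342.] [86. 40.] 80.4 med [432. 348.  31.] zmax 35
tool [433.  341.8  70.5] open 69.7 F [ 1.  -0.3 -0.5]
scene 84 zmin [78.83232477 84.10795614 87.8182636 ] xy [0.3984327 0.3276757] [0.4856214  0.36356925]
wrist 1613 zmin [84.93148292 86.62010352 90.20155614] xy [0.39031628 0.32533448] [0.48079768 0.36004501]
```

Call:
apply_moves:
  plan:
    - [-1,0,-35,0,0,0,0.8]
    - [-1,0,-60,0,0,0,0.8]
    - [-1,0,-70,0,0,0,0.8]
    - [-1,0,-75,0,0,0,0.8]
    - [-1,0,-75,0,0,0,0.8]
    - [-1,0,-75,0,0,0,0.3]
    - [-1,0,-75,0,0,0,0.3]
    - [-1,0,-75,0,0,0,0.3]
    - [-1,0,-75,0,0,0,0.3]
    - [-1,0,-75,0,0,0,0.3]
    - [-1,0,-75,0,0,0,0.3]
    - [-1,0,-75,0,0,0,0.3]
  newtons: 30

```text
time: 16.67
tool_pos: [0.4317, 0.3436, -0.0031]
ee_rot: [0.136, 1.566, -0.136]
wrist_force: [-0.5, -0.9, 4.1]
opening: 0.0398
```

Call:
apply_moves:
  plan:
    - [0,0,40,0,0,0,0.3]
    - [0,0,80,0,0,0,0.3]
    - [0,0,100,0,0,0,0.3]
    - [86,-300,100,0,0,6,0.3]
    - [86,-300,100,0,0,6,0.3]
    - [86,-300,100,0,0,6,0.3]
    - [86,-300,100,0,0,6,0.3]
    - [86,-300,100,0,0,6,0.3]
    - [86,-300,100,0,0,6,0.3]
    - [86,-300,100,0,0,6,0.3]
    - [86,-300,100,0,0,6,0.3]
    - [86,-300,100,0,0,6,0.3]

```text
time: 17.67
tool_pos: [0.5187, 0.0358, 0.096]
ee_rot: [0.059, 1.57, -0.064]
wrist_force: [0.8, 0.4, -1.1]
opening: 0.0397
```

Call:
apply_moves:
  plan:
    - [85,-298,0,0,0,5,0.3]
    - [85,-298,0,0,0,5,0.3]
    - [85,-298,0,0,0,5,0.3]
    - [85,-298,0,0,0,5,0.3]
    - [85,-298,0,0,0,5,0.3]
    - [85,-298,0,0,0,5,0.3]
    - [85,-298,0,0,0,5,0.3]
    - [85,-298,0,0,0,5,0.3]
    - [85,-298,0,0,0,5,0.3]
    - [85,-298,0,0,0,5,0.3]
    - [85,-298,0,0,0,5,0.3]
    - [85,-298,0,0,0,5,0.3]

```text
time: 18.67
tool_pos: [0.6028, -0.2518, 0.0965]
ee_rot: [-0.016, 1.571, 0.018]
wrist_force: [0.1, 0.3, -1.1]
opening: 0.0397
```

```bash
python3 - <<'E'
from h import *
p,w=tips(); cv2.imwrite('pics/w6.png',p['pixels'][:,:,::-1])
report('wrist',['wall_switch','green_tray'])
E
```

```text
tool [ 602.8 -251.8   96.5] open 39.7 F [ 0.1  0.3 -1.1]
scene 285 zmin [ 95.54850249  98.3942874  102.92883812] xy [ 0.57146607 -0.27811503] [ 0.63631696 -0.20358917]
wrist 8539 zmin [110.35890888 121.37752354 129.06922249] xy [ 0.57156624 -0.29629217] [ 0.63345091 -0.21011141]
green_tray 0.92 [254. 179. 155. 150.] [ 602. -243.] [140. 130.] -88.6 med [ 603. -218.    5.] zmax 36
```

View pics/w6.png

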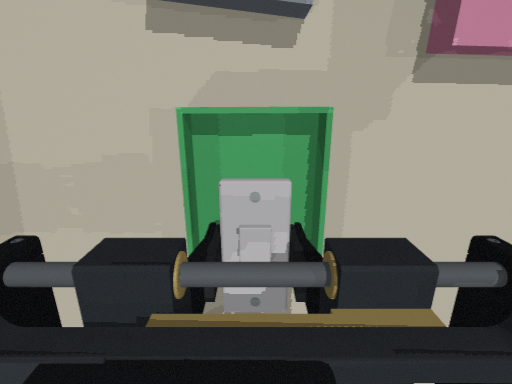

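The switch is held level at (255,245), centred over the green tray. Lowering it now.

Call:
apply_moves:
  plan:
    - [0,0,-30,0,0,0,0.3]
    - [0,0,-60,0,0,0,0.3]
    - [0,0,-80,0,0,0,0.3]
    - [0,0,-90,0,0,0,0.3]
    - [0,0,-94,0,0,0,0.3]
    - [0,0,-94,0,0,0,0.3]
    - [0,0,-94,0,0,0,0.3]
    - [0,0,-94,0,0,0,0.62]
    - [0,0,-94,0,0,0,0.62]
    - [0,0,-94,0,0,0,0.62]
    - [0,0,-94,0,0,0,0.62]
    - [0,0,-94,0,0,0,0.62]

```text
time: 19.92
tool_pos: [0.6028, -0.2547, 0.0029]
ee_rot: [-0.015, 1.57, 0.014]
wrist_force: [-0.2, 0.4, -0.7]
opening: 0.0533
```

Call:
apply_moves:
  plan:
    - [0,0,20,0,0,0,0.62]
    - [0,0,60,0,0,0,0.62]
    - [0,0,100,0,0,0,0.62]
    - [-150,241,100,0,0,0,0.75]
    - [-150,241,100,0,0,0,0.75]
    - [-150,241,100,0,0,0,0.75]
    - [-150,241,100,0,0,0,0.75]
    - [-150,241,100,0,0,0,0.75]
    - [-150,241,100,0,0,0,0.75]
    - [-150,241,100,0,0,0,0.75]
    - [-150,241,100,0,0,0,0.75]
    - [-150,241,100,0,0,0,0.75]

```text
time: 20.92
tool_pos: [0.4521, -0.0124, 0.103]
ee_rot: [-0.019, 1.57, 0.016]
wrist_force: [0.5, 0.1, -0.2]
opening: 0.0651
```

```bash
python3 - <<'E'
from h import *
s=manip.sense();M=R.from_rotvec(s['ee_rot']).as_matrix();print(s['tool_pos'],M[:,2])
p,w=report('wrist',['brass_knob'])
report('top',['wall_switch'])
m=(w[...,2]>.015)&(w[...,2]<.05)&(np.hypot(w[...,0]-.452,w[...,1]+.013)<.04); print(rect(w[m]),m.sum())
E
```

```text
[ 0.45209269 -0.01238322  0.10295187] [0.99974619 0.02250115 0.0011223 ]
brass_knob 0.65 [255. 195.  40.  42.] [451. -15.] [36. 36.] 78.5 med [451. -13.  30.] zmax 31
wall_switch 0.95 [348. 167.  31.  10.] [ 605. -253.] [86. 38.] -89.3 med [ 603. -252.   34.] zmax 39
(array([452., -15.]), array([37., 37.]), -24.4) 1226
```

Call:
apply_moves:
  plan:
    - [0,-2,-40,0,0,0,0.75]
    - [0,-2,-75,0,0,0,0.75]
    - [0,-2,-95,0,0,0,0.75]
    - [0,-2,-106,0,0,0,0.75]
    - [0,-2,-106,0,0,0,0.75]
    - [0,-2,-106,0,0,0,0.3]
    - [0,-2,-106,0,0,0,0.3]
    - [0,-2,-106,0,0,0,0.3]
    - [0,-2,-106,0,0,0,0.3]
    - [0,-2,-106,0,0,0,0.3]
    - [0,-2,-106,0,0,0,0.3]
    - [0,-2,-106,0,0,0,0.3]
  newtons: 25

```text
time: 22.12
tool_pos: [0.4532, -0.0158, -0.0027]
ee_rot: [-0.015, 1.57, 0.014]
wrist_force: [-0.9, -0.4, 6.3]
opening: 0.0373
```

Call:
apply_moves:
  plan:
    - [0,0,40,0,0,0,0.3]
    - [0,0,80,0,0,0,0.3]
    - [0,0,100,0,0,0,0.3]
    - [184,303,100,0,0,-60,0.3]
    - [184,303,100,0,0,-60,0.3]
    - [184,303,100,0,0,-60,0.3]
    - [184,303,100,0,0,-60,0.3]
    - [184,303,100,0,0,-60,0.3]
    - [184,303,100,0,0,-60,0.3]
    - [184,303,100,0,0,-60,0.3]
    - [184,303,100,0,0,-60,0.3]
    - [184,303,100,0,0,-60,0.3]

```text
time: 23.12
tool_pos: [0.6233, 0.2654, 0.0957]
ee_rot: [0.756, 1.435, -0.758]
wrist_force: [1.2, -1.0, 0.4]
opening: 0.0372
```

Call:
apply_moves:
  plan:
    - [0,0,0,0,0,-21,0.3]
    - [0,0,0,0,0,-21,0.3]
    - [0,0,0,0,0,-21,0.3]
    - [0,0,0,0,0,-21,0.3]
    - [0,0,0,0,0,-21,0.3]

```text
time: 23.53
tool_pos: [0.6224, 0.2642, 0.0962]
ee_rot: [1.027, 1.315, -1.028]
wrist_force: [-0.1, -0.4, -0.5]
opening: 0.0373
```

```bash
python3 - <<'E'
from h import *
p,w=tips(); cv2.imwrite('pics/w7.png',p['pixels'][:,:,::-1])
s=manip.sense();M=R.from_rotvec(s['ee_rot']).as_matrix();print(s['tool_pos'],M[:,2])
report('wrist',['brass_knob','brass_handle'])
E
```

```text
tool [622.4 264.2  96.2] open 37.3 F [-0.1 -0.4 -0.5]
scene 318 zmin [ 97.0608213   98.97581562 108.95683016] xy [0.60928707 0.23902945] [0.64821184 0.30138016]
wrist 4039 zmin [ 98.79062742 111.60971142 119.99858693] xy [0.6095119  0.23597408] [0.64426861 0.29465368]
[0.62257817 0.26391043 0.09649466] [ 2.40502005e-01 -9.70648635e-01  1.16337782e-04]
brass_knob 0.59 [255. 234.  59.  50.] [627. 261.] [41. 34.] 80.1 med [631. 265. 129.] zmax 130
brass_handle 0.7 [223. 206. 112.  40.] [605. 291.] [113.  47.] -67.4 med [590. 311.  16.] zmax 17
```

View pics/w7.png

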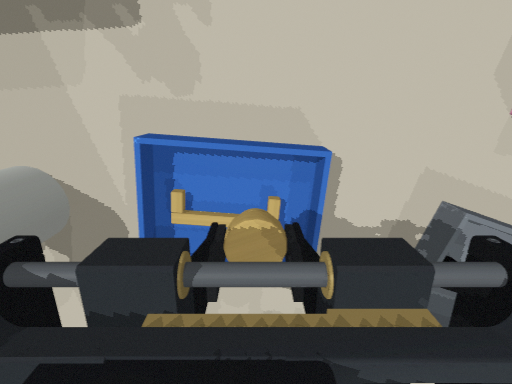

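The knob is held at (255,240) and the handle lies at the back of the blue tray at (225,210) with its legs pointing to +x. The free space is in front of the legs, so I'll shift the last bit.

Call:
apply_moves:
  plan:
    - [10,25,0,0,0,-4,0.3]
    - [10,25,0,0,0,-4,0.3]
    - [10,25,-20,0,0,-4,0.3]
    - [10,25,-40,0,0,-4,0.3]
    - [10,25,-40,0,0,-4,0.3]
    - [10,25,-40,0,0,-4,0.3]

```text
time: 24.28
tool_pos: [0.6317, 0.2884, 0.0555]
ee_rot: [1.08, 1.287, -1.085]
wrist_force: [0.6, 0.2, 0.5]
opening: 0.0371
```

```bash
python3 - <<'E'
from h import *
p,w=tips()
s=manip.sense();M=R.from_rotvec(s['ee_rot']).as_matrix();print(M[:,2])
p,w=report('wrist',['brass_knob','brass_handle','blue_tray'])
C=np.array([.604,.284]);a=np.deg2rad(9.8);X=np.array([np.cos(a),np.sin(a)])
for lo,hi,n in((.06,.1,'knob/fingers'),(.011,.022,'handle')):
    m=(w[...,2]>lo)&(w[...,2]<hi)&(np.hypot(w[...,0]-C[0],w[...,1]-C[1])<.058); P=(w[m][:,:2]-C)@np.c_[X,[-X[1],X[0]]]; print(n,P.min(0),P.max(0))
E
```

```text
tool [631.7 288.4  55.5] open 37.1 F [0.6 0.2 0.5]
scene 304 zmin [55.16966738 57.70785588 66.24824817] xy [0.62044551 0.26397732] [0.65798824 0.32293563]
wrist 3982 zmin [59.48488515 72.35477425 80.45122205] xy [0.62034793 0.26023909] [0.65472383 0.31836684]
[ 1.70047966e-01 -9.85435569e-01 -6.55113680e-04]
brass_knob 0.79 [254. 237.  63.  49.] [634. 289.] [49. 43.] -78.1 med [642. 289.  90.] zmax 92
brass_handle 0.64 [248. 238. 125.  29.] [605. 292.] [95. 81.] 63.5 med [603. 333.  16.] zmax 17
blue_tray 0.8 [257. 240. 229. 149.] [605. 282.] [171. 127.] -80.2 med [638. 280.   9.] zmax 36
knob/fingers [ 0.02012892 -0.0297939 ] [0.05145123 0.02721434]
handle [-0.02158417 -0.04987391] [0.01177126 0.05783091]
```

Call:
apply_moves:
  plan:
    - [0,0,-25,0,0,0,0.3]
    - [0,0,-42,0,0,0,0.3]
    - [0,0,-50,0,0,0,0.3]
    - [0,0,-53,0,0,0,0.3]
    - [0,0,-53,0,0,0,0.3]
    - [0,0,-53,0,0,0,0.62]
    - [0,0,-53,0,0,0,0.62]
    - [0,0,-53,0,0,0,0.62]
    - [0,0,-53,0,0,0,0.62]
    - [0,0,-20,0,0,0,0.62]
    - [0,0,20,0,0,0,0.62]
    - [0,0,50,0,0,0,0.62]

```text
time: 25.58
tool_pos: [0.633, 0.2896, 0.1093]
ee_rot: [1.084, 1.285, -1.081]
wrist_force: [0.6, 0.4, 1.4]
opening: 0.0538
```

Call:
apply_moves:
  plan:
    - [-189,-110,50,0,0,0,0.75]
    - [-189,-110,50,0,0,0,0.75]
    - [-189,-110,50,0,0,0,0.75]
    - [-189,-110,50,0,0,0,0.75]
    - [-189,-110,50,0,0,0,0.75]
    - [-189,-110,50,0,0,0,0.75]
    - [-189,-110,50,0,0,0,0.75]
    - [-189,-110,50,0,0,0,0.75]
    - [-189,-110,0,0,0,0,0.75]
    - [-189,-110,0,0,0,0,0.75]
    - [-189,-110,0,0,0,0,0.75]

```text
time: 26.5
tool_pos: [0.4417, 0.1792, 0.1037]
ee_rot: [1.079, 1.291, -1.086]
wrist_force: [-0.4, 0.5, 0.4]
opening: 0.0656
```

```bash
python3 - <<'E'
from h import *
p,w=tips()
s=manip.sense();M=R.from_rotvec(s['ee_rot']).as_matrix();print(M[:,2])
m=(w[...,2]>.015)&(w[...,2]<.05)&(np.hypot(w[...,0]-.443,w[...,1]-.178)<.04); print('bk',rect(w[m]),m.sum())
report('top',['brass_knob','brass_handle'])
E
```

```text
tool [441.7 179.2 103.7] open 65.6 F [-0.4  0.5  0.4]
scene 85 zmin [116.84831111 117.60700367 120.3510962 ] xy [0.42600265 0.14099858] [0.4651334  0.22741602]
wrist 1550 zmin [118.12025191 120.47272952 123.71003791] xy [0.42874709 0.13650816] [0.46212753 0.22291156]
[ 0.17080033 -0.98530465 -0.00140866]
bk (array([441., 176.]), array([37., 37.]), 84.0) 1198
brass_knob 0.65 [162. 151.  14.  13.] [641. 292.] [46. 37.] 18.0 med [636. 290.  33.] zmax 36
brass_handle 0.68 [165. 163.  63.  54.] [572. 274.] [213. 183.] 16.2 med [609. 283.   7.] zmax 36
brass_handle 0.65 [163. 167.  38.  13.] [598. 290.] [109.  34.] -79.6 med [590. 286.  15.] zmax 18
```

Call:
apply_moves:
  plan:
    - [-3,-2,-40,0,0,0,0.75]
    - [-3,-2,-75,0,0,0,0.75]
    - [-3,-2,-95,0,0,0,0.75]
    - [-3,-2,-107,0,0,0,0.75]
    - [-3,-2,-107,0,0,0,0.75]
    - [-3,-2,-107,0,0,0,0.3]
    - [-3,-2,-107,0,0,0,0.3]
    - [-3,-2,-107,0,0,0,0.3]
    - [-3,-2,-107,0,0,0,0.3]
    - [-3,-2,-107,0,0,0,0.3]
    - [-3,-2,-107,0,0,0,0.3]
    - [-3,-2,-107,0,0,0,0.3]

```text
time: 27.75
tool_pos: [0.4414, 0.1773, 0.0004]
ee_rot: [1.083, 1.284, -1.082]
wrist_force: [-0.6, 0.3, 6.4]
opening: 0.0374
```

Call:
apply_moves:
  plan:
    - [0,0,40,0,0,0,0.3]
    - [0,0,80,0,0,0,0.3]
    - [0,0,100,0,0,0,0.3]
    - [180,-185,100,0,0,-15,0.3]
    - [180,-185,100,0,0,-15,0.3]
    - [180,-185,100,0,0,-15,0.3]
    - [180,-185,100,0,0,-15,0.3]
    - [180,-185,100,0,0,-15,0.3]
    - [180,-185,100,0,0,-15,0.3]
    - [180,-185,60,0,0,-15,0.3]
    - [180,-185,60,0,0,-15,0.3]
    - [180,-185,60,0,0,-15,0.3]

```text
time: 28.75
tool_pos: [0.6185, -0.0085, 0.0568]
ee_rot: [1.275, 1.169, -1.281]
wrist_force: [0.2, 1.2, -0.0]
opening: 0.0372
```

```bash
python3 - <<'E'
from h import *
p,w=tips(); cv2.imwrite('pics/w8.png',p['pixels'][:,:,::-1])
s=manip.sense();M=R.from_rotvec(s['ee_rot']).as_matrix();print(M[:,2])
C=np.array([.587,-.005]);a=np.deg2rad(-5.2);X=np.array([np.cos(a),np.sin(a)])
for lo,hi,n in((.05,.11,'knob/fingers'),(.011,.022,'handle')):
    m=(w[...,2]>lo)&(w[...,2]<hi)&(np.hypot(w[...,0]-C[0],w[...,1]-C[1])<.058); P=(w[m][:,:2]-C)@np.c_[X,[-X[1],X[0]]]; print(n,P.min(0),P.max(0))
E
```

```text
tool [618.5  -8.5  56.8] open 37.2 F [ 0.2  1.2 -0. ]
scene 273 zmin [52.49584466 56.246695   70.17442768] xy [ 0.60184279 -0.03340908] [0.64216309 0.02567872]
wrist 3721 zmin [58.19797437 73.63897601 80.27286652] xy [ 0.60921625 -0.03908099] [0.63846659 0.02025054]
[-8.93176143e-02 -9.96002717e-01 -9.75570078e-04]
knob/fingers [ 0.02388187 -0.03107885] [0.05149763 0.02974568]
handle [-0.01893981 -0.0548434 ] [0.01104429 0.0528276 ]
```

View pics/w8.png

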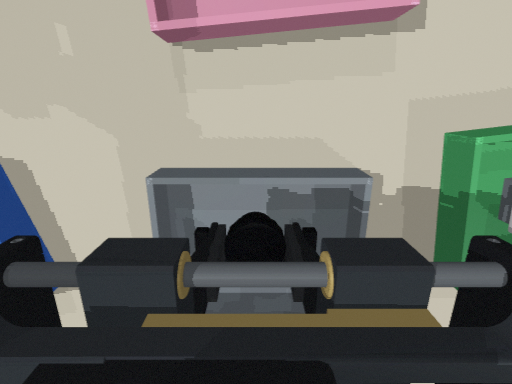

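The black knob is held at (255,240) between the handle's legs and the tray's front wall, with clearance both ways. Lowering it now.

Call:
apply_moves:
  plan:
    - [0,0,-25,0,0,0,0.3]
    - [0,0,-42,0,0,0,0.3]
    - [0,0,-49,0,0,0,0.3]
    - [0,0,-52,0,0,0,0.3]
    - [0,0,-52,0,0,0,0.3]
    - [0,0,-52,0,0,0,0.62]
    - [0,0,-52,0,0,0,0.62]
    - [0,0,-52,0,0,0,0.62]
    - [0,0,-52,0,0,0,0.62]
    - [0,0,-20,0,0,0,0.62]
    - [0,0,20,0,0,0,0.62]
    - [0,0,60,0,0,0,0.62]

```text
time: 29.85
tool_pos: [0.6196, -0.0078, 0.1202]
ee_rot: [1.275, 1.167, -1.278]
wrist_force: [1.1, 0.0, -0.0]
opening: 0.0538
```

Call:
apply_moves:
  plan:
    - [0,0,140,0,0,0,0.62]
    - [0,0,140,0,0,0,0.62]
    - [-180,0,140,0,0,0,0.62]
    - [-180,0,140,0,0,0,0.62]
    - [-180,0,140,0,0,0,0.62]
    - [-180,0,140,0,0,0,0.62]
    - [-180,0,140,0,0,0,0.62]
    - [-180,0,140,0,0,0,0.62]
    - [-180,0,140,0,0,0,0.62]

```text
time: 30.6
tool_pos: [0.4407, -0.008, 0.2609]
ee_rot: [1.277, 1.16, -1.275]
wrist_force: [-0.1, -0.4, 0.2]
opening: 0.0539
```

```bash
python3 - <<'E'
from h import *
p,w=report('top'); cv2.imwrite('pics/t9.png',cv2.resize(p['pixels'][110:250,60:450,::-1],None,fx=2,fy=2))
p,w=report('scene',NAMES[:5]); cv2.imwrite('pics/s9.png',cv2.resize(p['pixels'][120:280,90:480,::-1],None,fx=2,fy=2))
s=manip.sense();print(s['tool_pos'],s['time'])
E
```

```text
black_handle 0.68 [262. 175.  36.  21.] [580.  -2.] [108.  34.] 86.1 med [572.  -1.  16.] zmax 18
black_handle 0.56 [262. 170.  61.  46.] [567.  -4.] [170. 169.] 85.0 med [600.  -8.   6.] zmax 36
brass_handle 0.78 [162. 166.  38.  18.] [596. 289.] [108.  36.] -79.9 med [590. 289.  15.] zmax 18
brass_handle 0.38 [ 89. 183.  45.  39.] [542. 482.] [101.  80.] 26.2 med [550. 496.  56.] zmax 95
black_knob 0.5 [259. 160.  12.  20.] [621.  -7.] [36. 35.] 1.1 med [621.  -6.  34.] zmax 37
black_knob 0.32 [ 90. 185.  43.  42.] [541. 482.] [103.  80.] 24.9 med [550. 497.  56.] zmax 95
brass_knob 0.46 [161. 154.  12.  14.] [636. 290.] [33. 31.] 47.1 med [635. 289.  34.] zmax 37
wall_switch 0.55 [348. 166.  28.  12.] [ 605. -253.] [85. 39.] -88.5 med [ 603. -251.   34.] zmax 39
grey_tray 0.86 [363. 304.  98.  76.] [ 223. -296.] [246. 189.] 86.1 med [ 217. -304.    7.] zmax 51
grey_tray 0.86 [275.  94.  63.  46.] [819. -36.] [170. 132.] 89.9 med [823. -36.   7.] zmax 36
grey_tray 0.77 [150. 298.  89.  68.] [219. 303.] [224. 171.] 89.7 med [212. 311.   7.] zmax 47
blue_tray 0.68 [165. 164.  68.  50
[... 469 characters left out ...]
  39.  13.] [580.   2.] [108.  46.] 85.2 med [577.   4.  13.] zmax 18
black_handle 0.22 [169. 214.  72.  58.] [ 605. -251.] [174. 140.] -89.8 med [ 613. -252.   21.] zmax 35
brass_handle 0.89 [370. 246.  45.  10.] [601. 294.] [107.  38.] -80.8 med [594. 298.  14.] zmax 17
brass_handle 0.34 [449. 234.  40.  44.] [557. 492.] [82. 78.] -37.8 med [577. 490.  60.] zmax 93
black_knob 0.58 [258. 230.  13.  11.] [624.  -1.] [37. 34.] -7.1 med [628.  -0.  32.] zmax 35
brass_knob 0.7 [366. 253.  14.   6.] [642. 293.] [36. 33.] 55.9 med [644. 292.  32.] zmax 36
wall_switch 0.8 [171. 215.  29.  19.] [ 596. -249.] [86. 68.] -89.3 med [ 617. -247.   31.] zmax 37
[ 0.44063038 -0.00781142  0.25959634] 31.45
```

View pics/t9.png

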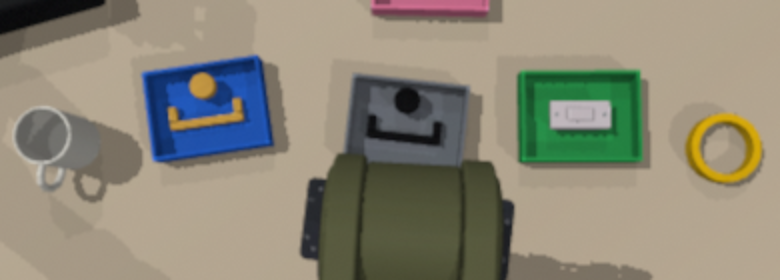

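View pics/s9.png

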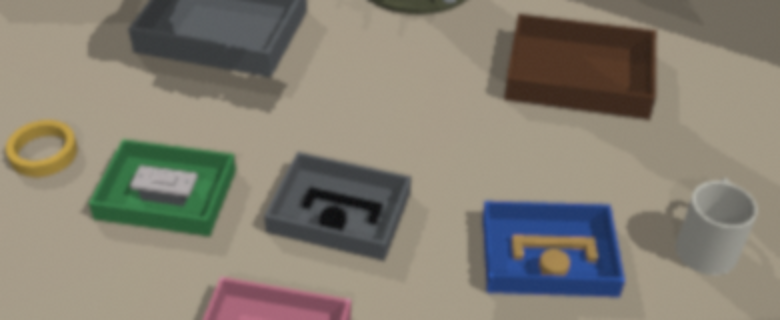

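Both views show every part flat on its own tray's floor: the black pair in the grey tray, the brass pair in blue and the switch in green. The mug and tape have not moved, and the gripper is clear, so I'm handing in.

```bash
python3 -c "
from plant import manip
print(manip.hand_in())"
```

```text
the job is handed in; nothing more can be done
None
```

I put the black handle and knob in the small grey tray, the brass handle and knob in the blue tray, and the switch in the green tray. The job was handed in at about 31.5 s; no verdict is reported.

**Final checks:** The top and scene cameras both showed each part resting on its tray's floor, inside the position limits, and nothing stacked. Top heights were about 16 mm for the handles and 34 mm for the knobs and the switch plate, as expected for parts lying on a 4 mm floor. The tape roll and mug measured where they were at the start. One mug fit shifted because the handle was masked differently, but its median position moved by only about 1 mm. The gripper was clear of everything, at about 260 mm.

**What went wrong or disagreed:**
- **First grasp:** My first try at the black handle closed on air above it. Depth images showed the real fingertips about 22–24 mm higher than the reported pose implied. I corrected for that, and every later grasp worked first time.
- **Camera agreement:** The cameras differed by up to about 9 mm on part positions, mostly under 6 mm and mainly from partly hidden views. That is well inside the margins.

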